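Put the chocolate pan on the warming plate and set its thermostat

ROBOT

A 7-joint arm with a two-finger parallel gripper is mounted at the origin on the work surface. World frame = base frame: x ahead of the robot, y to its left, z up, the work surface at z = 0. Lengths are in m, angles in degrees, forces in N, time in s.
With the tool pointing down it reaches from about 0.425 to 0.875 m from the base axis. Payload 4.7 kg.
Tool frame: the origin (TCP) lies at the centre of the arm's flange, where the gripper is bolted on; the fingertips stand 182 mm ahead of it and the grasp point (between the pads) lies 164 mm ahead of it (env.grip_depth is the distance from the TCP to the grasp point, in m); z points along the fingers, y is the line along which they close (so a half turn about z gives the same grasp; the last joint's range is limited). The gripper opens to 87 mm and grips with 3 to 60 N. Pads are 19 mm wide; open, the fingers measure 117 mm over their backs; the gripper's body (75 mm by 190 mm) begins 51 mm behind the grasp point.
Start: joints at [-70.411, 18.392, -4.016, 83.108, 1.295, 78.541, -3.26], TCP at [0.209, 0.615, 0.405] pointing down, gripper open.
Joint ranges: [-163.93, 163.93], [-17.29, 119.83], [-79.2, 71.16], [3.27, 140.29], [-89.18, 269.18], [5.43, 117.66], [-154.24, 154.24]. Speed limits (degrees/s): [147.25, 147.25, 180, 180, 180, 180, 180].

INTERFACE

Orientations are given as [roll, pitch, yaw] about the fixed x, y, z axes, in that order (R = Rz(yaw) Ry(pitch) Rx(roll)).
In Python, from cell import env gives the robot as it stands. The module is installed in compiled form; this text tells all that it offers.
- The arm moves only by the tool send_rows, never from a script. Its arguments are lists of equal length, an entry for each row: "xyz": the shift along the tool's x, y, z in m, a list of three; "rotation": the turn, a rotation vector about the tool's x, y, z in rad, a list of three; "jaw": the opening, from 0 (shut) to 1 (fully open). A call has 1 to 20 rows; each row shifts and turns the commanded pose from where the row before left it, along the tool's axes as they then stand; what a row does not reach is not made up. A row lasts 1/10 s, in which the tool goes at most 50 mm and 8.59 degrees, less where a joint would pass 70% of its speed; a pose out of reach is approached as far as the arm can. A call is refused whole if a number of a shift passes 0.05 or a number of a turn 0.15, either way. A call with a gripper value outside its range is refused whole. The fingers move at their own pace and stop on an object; "newtons" is the grip in N (left out, the last holds). Time passes only in rows, so rows that do not move let the fingers close. It gives the time, the measured TCP pose, the force, the opening and the grip force at its end, in the units of the state.
- env.get_obs(): the state, without advancing time (a new reading comes with each control period).
- env.read_camera(name): name is "scene" or "side" or "wrist"; returns a dict with "image" (384x512x3 uint8, blue, green, red), "fx", "fy", "cx", "cy" (pixels), "distortion" ([k1, k2, p1, p2, k3] as OpenCV has them; the pictures are not rectified), "R" (3x3) and "t" (3): a world point X has camera coordinates R X + t. Camera axes: x right, y down, z forward; pixel columns grow to the right and rows downward; lengths in m; the calibration is good to about 2 mm. A picture is of the moment at which its call begins. There is no depth.
- env.sign_off(): hands the job in; it is judged then, once.
The state is a dict: "time_s": time; "qpos": joint angles; "joint_velocities": joint speeds; "effort": joint torques, N m; "tool_pos": TCP position; "tool_rot": TCP orientation; "force": force on the tool from outside, world axes, zero at the start; "wrist_torque": the same for the moment, N m; "grip_width": finger opening in m; "grasp_force": force on a finger pad.
Only numpy, scipy, OpenCV 4.12 (cv2) and the standard library are available. Lean on these libraries where they do the work, as an engineer would, in place of code of your own. Each camera call takes 0.05 s, during which the arm holds its last target. There are 200 camera calls.

TASK

Slide the lidded copper pan along the counter onto the round warming plate so that it stands inside the steel ring, and let go of it. Then turn the thermostat's pointer on the console until it points at the small brass clip on the rim of the scale, within about 4.9 degrees (half a division), and let go. Be gentle: never press harder than 15 N on the thermostat or 20 N on the pan, never lift or tip the pan, and leave the cake dome, the gift box and the mug alone.

Things in the scene. Friction and masses are not known exactly. Their poses are not given: they have to be found in the camera images.
- pan: Round copper pan with a steel lid and a low brass button on it, one rigid piece, 110 mm across (lid 112 mm), 46 mm high at the lid's rim, 60 mm over the button, about 0.6 kg. Stands loose on the counter. Origin: centre of its underside; z up.
- plate: Round black warming plate let in flush with the counter (no step), 170 mm across, with a thin steel ring of 140 mm mean diameter drawn on it. Fixed. Origin: its centre, at counter height. It lies between the pan and the console; which of the two is on the left varies.
- console: Thermostat console: fixed dark steel box 170 x 170 mm, 50 mm high, its top a white round dial plate (162 mm across) with black division lines every 10 degrees over 270 degrees. Origin: centre of its underside; z up.
- dial_axis (a point): Point on the vertical axis of the thermostat's pointer, over the console's centre, 66 mm above the counter (half-way up the pointer).
- pointer_tip (a point): Outer end of the pointer: a black upright bar 10 mm wide that reaches from a round hub (28 mm across) out to 58 mm from the axis, spanning heights 55 to 77 mm above the counter (hub top at 81 mm), with a white line on top. The bar is on one side of the hub only. This point is on the bar's outer end face, 58 mm from the axis and 66 mm above the counter.
- set_mark (a point): Where the pointer tip must come: 58 mm from the axis, 66 mm above the counter, in the direction of the brass clip. The clip is a small fixed brass block with a diamond-shaped outer end, on the rim of the scale from 69 to 87 mm from the axis, top 57 mm above the counter; it cannot be moved.
- thermostat (a joint): Angle of the pointer in rad: 0 at the low end of the scale, growing clockwise seen from above, 4.71 at the high-end stop. It stays where it is left (friction about 0.06 N m). It starts 0.1 to 1.0; the clip is at 1.6 to 3.6, so the pointer must be turned clockwise.
- dome: Bystander: glass cake dome on a white plate, 130 mm across, 104 mm high. Origin: centre of its underside.
- giftbox: Bystander: gold gift box with a red band, 110 x 150 x 90 mm high. Origin: centre of its underside.
- cup: Bystander: white mug, 70 mm across, 60 mm high. Origin: centre of its underside.

How it is judged:
By the outcome, as a careful person would: the job done as asked, in the order asked, and still so for the second after the job is handed in, with the robot touching nothing.
It also fails if it takes over 64 s, if anything falls off the work surface, if the arm or the gripper's body presses on something with over 40 N, if the wrist force passes 120 N, or if a joint passes its speed limit or range.

## Working session

There is one attempt and no reset: what is moved stays moved. The work goes in short steps, Python scripts to look and compute and a tool call to move; the robot and the scene stay as the last step left them, time stands still between calls to the robot, and variables do not carry over. Pictures are saved under pics/ and viewed, at most 10 in all, crops included, and the job is handed in when it is done.

Besides the shell and the picture viewer there is one more tool, called after "Request:" in YAML: its name, and indented under it one key for each argument. send_rows: Moves the arm, as the interface text tells. Its arguments: {"type":"object","properties":{"xyz":{"type":"array"},"rotation":{"type":"array"},"jaw":{"type":"array"},"newtons":{"type":"number"}},"required":["xyz","rotation","jaw"]}

```bash
mkdir -p pics
cat > h.py <<'E'
import numpy as np, cv2
from cell import env
def cam(n):
    c=env.read_camera(n); c['K']=np.array([[c['fx'],0,c['cx']],[0,c['fy'],c['cy']],[0,0,1]]); c['D']=np.array(c['distortion']); c['R']=np.array(c['R']); c['t']=np.array(c['t']); return c
def px2w(c,uv,z):
    uv=np.asarray(uv,float).reshape(-1,1,2)
    n=cv2.undistortPoints(uv,c['K'],c['D'])[:,0]
    d=np.c_[n,np.ones(len(n))]@c['R']; o=-c['R'].T@c['t']
    return o+d*((z-o[2])/d[:,2:])
def w2px(c,X):
    return cv2.projectPoints(np.asarray(X,float).reshape(-1,3),cv2.Rodrigues(c['R'])[0],c['t'],c['K'],c['D'])[0][:,0]
E
python3 - <<'E'
from h import *
ims=[]
for n in ('scene','side'):
    c=cam(n); cv2.imwrite(f'pics/{n}0.png',c['image']); print(n,-c['R'].T@c['t'])
o=env.get_obs(); print(o['tool_pos'],o['tool_rot'],o['force'],o['grip_width'],env.grip_depth)
E
```

```text
scene [0.91037954 0.3005136  0.68953723]
side [ 0.10571457 -0.56360753  0.67008396]
[0.20922589 0.61521756 0.4037731 ] [-1.79902762e+02  5.62288544e-03  1.61221048e+02] [ 1.09214202 -0.23309109 -0.29221859] 0.08688503387442494 0.1635
```

View pics/scene0.png

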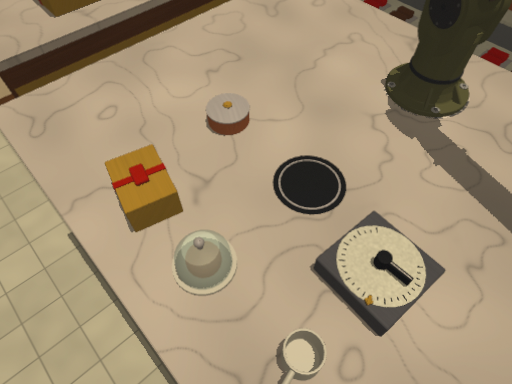

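View pics/side0.png

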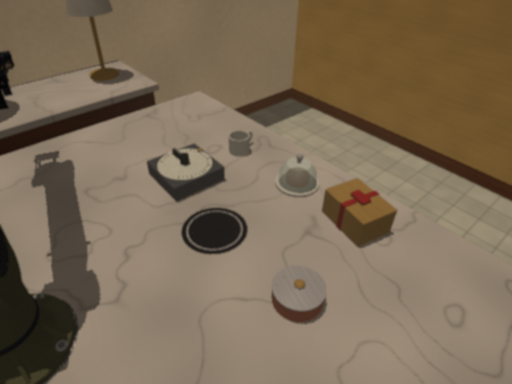

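The scene view shows the pan at (228,113), with its button at (228,104). The plate is at (310,184), the console hub at (383,261), the pointer tip near (410,282) and the clip at (370,299). The side view shows the pan at (299,292), plate (215,230) and console (187,170).

```bash
cat > meas.py <<'E'
from h import *
def comp(m,seed=None,r=40):
    n,l,s,ce=cv2.connectedComponentsWithStats(m.astype(np.uint8))
    return [(s[i,4],ce[i].round(1).tolist(),l==i) for i in range(1,n) if s[i,4]>5 and (seed is None or np.hypot(*(ce[i]-seed))<r)]
def ell(c,mask,z):  # circle fit on the plane from outer contour
    k=max(cv2.findContours(mask.astype(np.uint8),0,1)[0],key=cv2.contourArea)
    P=px2w(c,cv2.convexHull(k)[:,0],z)[:,:2]
    # resample evenly along the hull
    Q=np.vstack([P,P[:1]]);s=np.r_[0,np.cumsum(np.hypot(*np.diff(Q,axis=0).T))];u=np.linspace(0,s[-1],200)
    P=np.c_[np.interp(u,s,Q[:,0]),np.interp(u,s,Q[:,1])]
    a=np.linalg.lstsq(np.c_[2*P,np.ones(200)],(P**2).sum(1),rcond=None)[0]
    return a[:2],np.sqrt(a[2]+a[:2]@a[:2])
E
python3 - <<'E'
from meas import *
S={'scene':dict(pan=(228,108),plate=(310,184),con=(383,263),dome=(204,262),box=(143,187),clip=(370,299)),'side':dict(pan=(299,288),plate=(215,230),con=(187,165),dome=(297,177),box=(358,210),clip=(0,0))}
for n in S:
    c=cam(n); im=c['image']; hsv=cv2.cvtColor(im,cv2.COLOR_BGR2HSV); s=S[n]
    np.save(f'/tmp/{n}.npy',im)
    y=(hsv[...,0]>10)&(hsv[...,0]<28)&(hsv[...,1]>110)&(hsv[...,2]>90)
    for k,zz in (('pan',.058),('clip',.055)):
        for a,ce,m in comp(y,s[k],20): print(n,k,'yellow',a,ce,px2w(c,ce,zz)[0].round(4))
    for a,ce,m in comp(im.max(2)<60,s['plate'],15): print(n,'plate',a,ce,ell(c,m,0))
    for a,ce,m in comp((im.min(2)>110)&(hsv[...,1]<60),s['con'],15): print(n,'dial',a,ce,ell(c,m,.05))
    for k,zz in (('dome',0.104),('box',.09)): print(n,k,px2w(c,s[k],zz)[0].round(3))
    cop=(hsv[...,1]>110)&((hsv[...,0]<12))
    for a,ce,m in comp(cop,s['pan'],30): print(n,'copper',a,ce)
    for nm,p in (('pan',s['pan']),('dial',s['con'])): print(nm,im[p[1],p[0]],im[p[1],p[0]-12])
c=cam('scene')
A=cv2.resize(np.load('/tmp/scene.npy')[205:340,310:450],None,fx=4,fy=4,interpolation=2)
cv2.imwrite('pics/crop1.png',A)
E
```

```text
scene pan yellow 50 [227.0, 104.1] [ 0.488  -0.2769  0.058 ]
scene pan yellow 6 [228.5, 126.0] [ 0.5345 -0.215   0.058 ]
scene clip yellow 59 [368.5, 299.9] [0.6231 0.2727 0.055 ]
scene plate 707 [309.4, 186.9] (array([0.4797912 , 0.00686953]), np.float64(0.08268815306008258))
scene plate 2049 [309.1, 183.8] (array([0.47984689, 0.00641492]), np.float64(0.06542457411425717))
scene dial 6 [393.2, 264.2] (array([0.53434918, 0.26157152]), np.float64(0.002886576217356554))
scene dome [0.801 0.045 0.104]
scene box [ 0.791 -0.173  0.09 ]
scene copper 410 [228.7, 126.3]
pan [ 74  91 103] [136 155 170]
dial [24 25 25] [ 83 104 111]
side pan yellow 66 [299.2, 283.5] [ 0.4876 -0.282   0.058 ]
side plate 369 [213.5, 232.7] (array([0.4820611 , 0.00460536]), np.float64(0.08056659398888062))
side plate 1431 [214.0, 229.7] (array([0.48277928, 0.00552195]), np.float64(0.06426214763510474))
side dome [ 0.7   -0.069  0.104]
side box [ 0.73  -0.242  0.09 ]
side copper 422 [295.9, 312.8]
pan [ 63  86 105] [115 128 140]
dial [ 82  99 106] [129 154 166]
```

View pics/crop1.png

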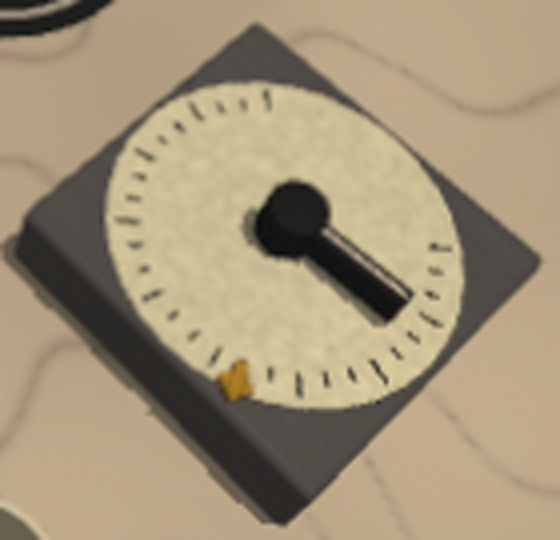

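The crop shows the dial with the hub top at crop (300,208), the pointer end at about (400,305) and the clip at (235,380). The clip is clockwise of the pointer, as expected. I'll move towards the pan, turning the tool to yaw 90 on the way.

Request:
send_rows:
  xyz:
    - [0, 0, 0]
    - [0, 0, 0]
    - [0, 0, 0]
    - [0, 0, 0]
    - [0, 0, 0]
    - [0, 0, 0]
    - [0, 0, 0]
    - [0, 0, 0]
    - [0, 0, 0]
    - [-0.0415, 0.028, 0]
    - [-0.0415, 0.028, 0]
    - [-0.0415, 0.028, 0]
    - [-0.0415, 0.028, 0]
    - [-0.0415, 0.028, 0]
    - [-0.0415, 0.028, 0]
    - [-0.0415, 0.028, 0]
    - [-0.0415, 0.028, 0]
    - [-0.0415, 0.028, 0]
    - [-0.0415, 0.028, 0]
  rotation:
    - [0, 0, 0.14]
    - [0, 0, 0.14]
    - [0, 0, 0.14]
    - [0, 0, 0.14]
    - [0, 0, 0.14]
    - [0, 0, 0.14]
    - [0, 0, 0.14]
    - [0, 0, 0.14]
    - [0, 0, 0.123]
    - [0, 0, 0]
    - [0, 0, 0]
    - [0, 0, 0]
    - [0, 0, 0]
    - [0, 0, 0]
    - [0, 0, 0]
    - [0, 0, 0]
    - [0, 0, 0]
    - [0, 0, 0]
    - [0, 0, 0]
  jaw: [0.69, 0.69, 0.69, 0.69, 0.69, 0.69, 0.69, 0.69, 0.69, 0.69, 0.69, 0.69, 0.69, 0.69, 0.69, 0.69, 0.69, 0.69, 0.69]

```text
time_s: 2.15
tool_pos: [0.4896, 0.199, 0.405]
tool_rot: [180.0, -0.0, 90.0]
force: [0.6, 0.7, -0.5]
grip_width: 0.0598
grasp_force: 0.0
```

Request:
send_rows:
  xyz:
    - [-0.043, 0, 0]
    - [-0.043, 0, 0]
    - [-0.043, 0, 0]
    - [-0.043, 0, 0]
    - [-0.043, 0, 0]
    - [-0.043, 0, 0]
    - [-0.043, 0, 0]
    - [-0.043, 0, 0]
    - [-0.043, 0, 0]
    - [-0.043, 0, 0]
    - [-0.043, 0, 0]
    - [-0.043, 0, 0]
    - [-0.043, -0.002, 0]
    - [0, 0, 0.04]
    - [0, 0, 0.04]
    - [0, 0, 0.04]
    - [0, 0, 0]
    - [0, 0, 0]
  rotation:
    - [0, 0, 0]
    - [0, 0, 0]
    - [0, 0, 0]
    - [0, 0, 0]
    - [0, 0, 0]
    - [0, 0, 0]
    - [0, 0, 0]
    - [0, 0, 0]
    - [0, 0, 0]
    - [0, 0, 0]
    - [0, 0, 0]
    - [0, 0, 0]
    - [0, 0, 0]
    - [0, 0, 0]
    - [0, 0, 0]
    - [0, 0, 0]
    - [0, 0, 0]
    - [0, 0, 0]
  jaw: [0.69, 0.69, 0.69, 0.69, 0.69, 0.69, 0.69, 0.69, 0.69, 0.69, 0.69, 0.69, 0.69, 0.69, 0.69, 0.69, 0.69, 0.69]

```text
time_s: 3.95
tool_pos: [0.4871, -0.3582, 0.2852]
tool_rot: [-180.0, 0.0, 90.0]
force: [0.9, 0.8, 1.3]
grip_width: 0.06
grasp_force: 0.0
```

Run:
```python
from meas import *
# pan: refine by lid rim in both views; arm is at hand, so only button + console now
H=[]
for n,seed in (('scene',(383,263)),('side',(187,165))):
    c=cam(n); im=c['image']; hsv=cv2.cvtColor(im,cv2.COLOR_BGR2HSV)
    m=(hsv[...,0]>20)&(hsv[...,0]<40)&(im.max(2)>(140 if n=='scene' else 110))
    m=cv2.morphologyEx(m.astype(np.uint8),cv2.MORPH_OPEN,np.ones((3,3)))
    for a,ce,mm in comp(m,seed,20):
        if a>300:
            ctr,r=ell(c,mm,.05);print(n,'dial',a,ctr,r)
    w=np.zeros(im.shape[:2],bool); w[seed[1]-32:seed[1]+32,seed[0]-40:seed[0]+40]=1
    for a,ce,mm in comp((im.max(2)<50)&w,seed,22):
        if a>40:
            p=np.argwhere(mm)[:,::-1].astype(float); e=px2w(c,p,.077)[:,:2]
            d=e-ctr; k=np.hypot(*d.T); print(n,'dark',a,ce,'far',k.max(),'dir',np.degrees(np.arctan2(*d[k>35].mean(0)[::-1])))
    if n=='scene':
        for q,z in (((412.5,279),.077),((368.7,300),.055)):
            d=px2w(c,q,z)[0,:2]-ctr; print(q,np.hypot(*d),np.degrees(np.arctan2(d[1],d[0])))
cv2.imwrite('pics/scene1.png',cam('scene')['image'])
w=cam('wrist'); print(-w['R'].T@w['t'])
```

```text
scene dial 4872 [0.54934685 0.24366782] 0.08086571818546993
scene dark 417 [388.9, 265.6] far 0.058311657697956966 dir nan
(412.5, 279) 0.05813567551461825 92.16798475066764
(368.7, 300) 0.07925433182741452 21.726173681243193
side dark 53 [182.3, 158.2] far 0.04182549774882299 dir nan
[ 0.48862521 -0.29168797  0.26689054]<stdin>:15: RuntimeWarning: Mean of empty slice.
  ret = um.true_divide(
```

View pics/scene1.png

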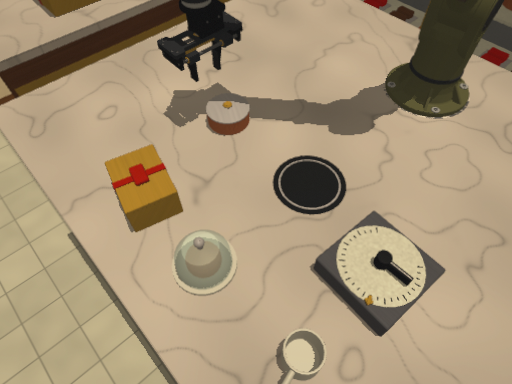

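The gripper sits behind the pan with open space around it: fingers near (205,68), pan at (228,115). I'll lower it, make gentle contact and start to push.

Request:
send_rows:
  xyz:
    - [0, 0, 0.03]
    - [0, 0, 0.03]
    - [0, 0, 0.028]
    - [0, 0.001, 0]
    - [0.006, 0, 0]
    - [0.006, 0, 0]
    - [0.005, 0, 0]
    - [0.004, 0, 0]
    - [0.004, 0, 0]
    - [0.004, 0, 0]
    - [0.005, 0, 0]
    - [0.006, 0, 0]
    - [0.008, 0, 0]
    - [0.008, 0, 0]
    - [0.008, 0, 0]
  rotation:
    - [0, 0, 0]
    - [0, 0, 0]
    - [0, 0, 0]
    - [0, 0, 0]
    - [0, 0, 0]
    - [0, 0, 0]
    - [0, 0, 0]
    - [0, 0, 0]
    - [0, 0, 0]
    - [0, 0, 0]
    - [0, 0, 0]
    - [0, 0, 0]
    - [0, 0, 0]
    - [0, 0, 0]
    - [0, 0, 0]
  jaw: [0.69, 0.69, 0.69, 0.69, 0.69, 0.69, 0.69, 0.69, 0.69, 0.69, 0.69, 0.69, 0.69, 0.69, 0.69]

```text
time_s: 5.65
tool_pos: [0.4878, -0.2955, 0.1977]
tool_rot: [179.9, 0.2, 89.9]
force: [-0.3, -5.6, 4.3]
grip_width: 0.06
grasp_force: 2.5
```

Request:
send_rows:
  xyz:
    - [0.01, -0.0003, 0]
    - [0.01, -0.0003, 0]
    - [0.01, -0.0003, 0]
    - [0.01, -0.0003, 0]
    - [0.01, -0.0003, 0]
    - [0.01, -0.0003, 0]
    - [0.01, -0.0003, 0]
    - [0.01, -0.0003, 0]
    - [0.01, -0.0003, 0]
    - [0.01, -0.0003, 0]
    - [0.01, -0.0003, 0]
    - [0.01, -0.0003, 0]
    - [0.01, -0.0003, 0]
    - [0.01, -0.0003, 0]
    - [0.01, -0.0003, 0]
    - [0.01, -0.0003, 0]
    - [0.01, -0.0003, 0]
    - [0.01, -0.0003, 0]
    - [0.01, -0.0003, 0]
    - [0.01, -0.0003, 0]
  rotation:
    - [0, 0, 0]
    - [0, 0, 0]
    - [0, 0, 0]
    - [0, 0, 0]
    - [0, 0, 0]
    - [0, 0, 0]
    - [0, 0, 0]
    - [0, 0, 0]
    - [0, 0, 0]
    - [0, 0, 0]
    - [0, 0, 0]
    - [0, 0, 0]
    - [0, 0, 0]
    - [0, 0, 0]
    - [0, 0, 0]
    - [0, 0, 0]
    - [0, 0, 0]
    - [0, 0, 0]
    - [0, 0, 0]
    - [0, 0, 0]
  jaw: [0.69, 0.69, 0.69, 0.69, 0.69, 0.69, 0.69, 0.69, 0.69, 0.69, 0.69, 0.69, 0.69, 0.69, 0.69, 0.69, 0.69, 0.69, 0.69, 0.69]

```text
time_s: 7.65
tool_pos: [0.4821, -0.0956, 0.1975]
tool_rot: [179.9, 0.2, 89.9]
force: [0.8, -7.3, 4.1]
grip_width: 0.0602
grasp_force: 3.1
```

```bash
cat > pan.py <<'E'
from meas import *
for n in ('scene','side'):
    c=cam(n); im=c['image']; hsv=cv2.cvtColor(im,cv2.COLOR_BGR2HSV)
    y=(hsv[...,0]>10)&(hsv[...,0]<28)&(hsv[...,1]>110)&(hsv[...,2]>90)
    for a,ce,m in comp(y):
        P=px2w(c,ce,.058)[0]
        if abs(P[0]-.483)<.05 and -.15<P[1]<.05 and a<120: print(n,a,ce,P.round(4))
E
python3 pan.py
```

```text
scene 6 [270.2, 151.0] [ 0.5151 -0.0898  0.058 ]
scene 61 [296.6, 155.9] [ 0.4813 -0.0392  0.058 ]
scene 7 [313.9, 178.6] [0.4998 0.0306 0.058 ]
```

Request:
send_rows:
  xyz:
    - [0.008, 0, 0]
    - [0.008, 0, 0]
    - [0.008, 0, 0]
    - [0.007, 0, 0]
    - [0.006, 0, 0]
    - [0.004, 0, 0]
    - [0.003, 0, 0]
    - [0, 0, 0]
    - [0, 0, 0]
  rotation:
    - [0, 0, 0]
    - [0, 0, 0]
    - [0, 0, 0]
    - [0, 0, 0]
    - [0, 0, 0]
    - [0, 0, 0]
    - [0, 0, 0]
    - [0, 0, 0]
    - [0, 0, 0]
  jaw: [0.69, 0.69, 0.69, 0.69, 0.69, 0.69, 0.69, 0.69, 0.69]

```text
time_s: 8.65
tool_pos: [0.482, -0.0513, 0.1971]
tool_rot: [180.0, 0.1, 89.9]
force: [1.0, -4.9, 3.7]
grip_width: 0.0601
grasp_force: 2.7
```

```bash
python3 pan.py
python3 - <<'E'
from h import *
im=cam('scene')['image']; cv2.imwrite('pics/s2.png',cv2.resize(im[100:250,220:420],None,fx=3,fy=3,interpolation=2))
E
```

```text
scene 70 [311.2, 167.4] [0.4814 0.0056 0.058 ]
```

View pics/s2.png

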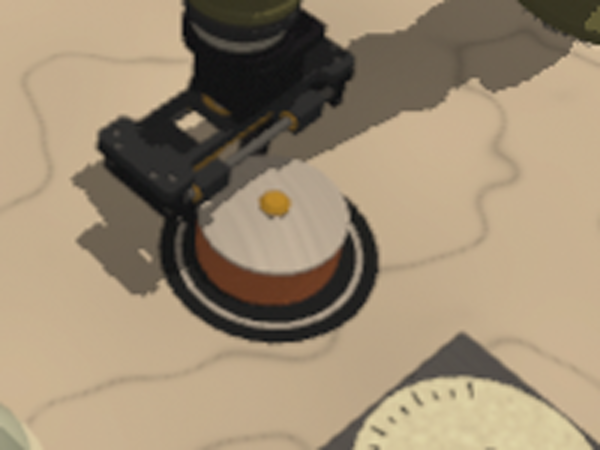

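The scene view shows the pan standing inside the steel ring, with its button at image (311,167) and only dark plate and ring visible all round. I'll back off, rise and take another look on the way to the console.

Request:
send_rows:
  xyz:
    - [-0.01, 0, 0]
    - [-0.015, 0, 0]
    - [-0.02, 0, 0]
    - [0, 0, -0.04]
    - [0, 0, -0.04]
    - [0, 0, -0.04]
    - [0, 0, -0.04]
    - [0.042, 0.0066, 0]
    - [0.042, 0.0066, 0]
    - [0.042, 0.0066, 0]
    - [0.042, 0.0066, 0]
    - [0.042, 0.0066, 0]
    - [0.042, 0.0066, 0]
    - [0.042, 0.0066, 0]
    - [0.042, 0.0066, 0]
    - [0.042, 0.0066, 0]
    - [0.005, 0.0066, 0]
    - [0, 0, 0]
    - [0, 0, 0]
  rotation:
    - [0, 0, 0]
    - [0, 0, 0]
    - [0, 0, 0]
    - [0, 0, 0]
    - [0, 0, 0]
    - [0, 0, 0]
    - [0, 0, 0]
    - [0, 0, 0]
    - [0, 0, 0]
    - [0, 0, 0]
    - [0, 0, 0]
    - [0, 0, 0]
    - [0, 0, 0]
    - [0, 0, 0]
    - [0, 0, 0]
    - [0, 0, 0]
    - [0, 0, -0.038]
    - [0, 0, 0]
    - [0, 0, 0]
  jaw: [0.69, 0.69, 0.69, 0.5, 0.5, 0.5, 0.4, 0.4, 0.4, 0.4, 0.4, 0.4, 0.4, 0.4, 0.4, 0.4, 0.4, 0.4, 0.4]

```text
time_s: 10.7
tool_pos: [0.5479, 0.2866, 0.3561]
tool_rot: [-179.9, 0.1, 92.1]
force: [0.2, 0.2, -0.3]
grip_width: 0.0346
grasp_force: 0.0
```

```bash
python3 pan.py
python3 - <<'E'
from h import *
w=cam('wrist'); cv2.imwrite('pics/w3.png',w['image'])
print(env.get_obs()['tool_pos'])
for a in (92.2,21.7):
    a=np.radians(a); print(w2px(w,[.5493+.058*np.cos(a),.2437+.058*np.sin(a),.077]),w2px(w,[.5493+.078*np.cos(a),.2437+.078*np.sin(a),.055]))
print(w2px(w,[.5493,.2437,.081]))
E
```

```text
scene 69 [311.3, 167.4] [0.4812 0.0057 0.058 ]
side 36 [213.5, 213.5] [ 4.806e-01 -1.000e-04  5.800e-02]
[0.54801353 0.28614813 0.35685604]
[[257.89880683 180.08258375]] [[257.93409197 155.27748626]]
[[316.07198533 220.28077596]] [[330.8335261  206.79423026]]
[[258.09521283 241.27355073]]
```

View pics/w3.png

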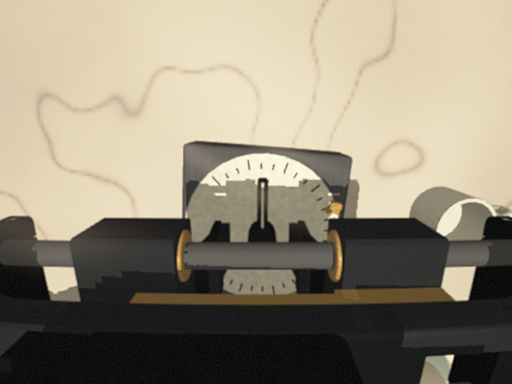

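The wrist view shows the bar between the fingers, with its tip at (263,181) and the clip at (336,209). Both sit about 5 px right of prediction, so I'll shift 2 mm, go down and close gently.

Request:
send_rows:
  xyz:
    - [0, 0.002, 0.02]
    - [0, 0, 0.03]
    - [0, 0, 0.025]
    - [0, 0, 0.02]
    - [0, 0, 0.012]
    - [0, 0, 0.007]
    - [0, 0, 0]
    - [0, 0, 0]
    - [0, 0, 0]
    - [0, 0, 0]
    - [0, 0, 0]
    - [0, 0, 0]
    - [0, 0, 0]
    - [0, 0, 0]
  rotation:
    - [0, 0, 0]
    - [0, 0, 0]
    - [0, 0, 0]
    - [0, 0, 0]
    - [0, 0, 0]
    - [0, 0, 0]
    - [0, 0, 0]
    - [0, 0, 0]
    - [0, 0, 0]
    - [0, 0, 0]
    - [0, 0, 0]
    - [0, 0, 0]
    - [0, 0, 0]
    - [0, 0, 0]
  jaw: [0.4, 0.4, 0.4, 0.4, 0.4, 0.4, 0.4, 0.35, 0.3, 0.25, 0.2, 0.17, 0.15, 0.14]
  newtons: 3

```text
time_s: 12.25
tool_pos: [0.55, 0.288, 0.2428]
tool_rot: [180.0, -0.0, 92.2]
force: [0.0, -0.1, 0.6]
grip_width: 0.013
grasp_force: 0.0
```

Request:
send_rows:
  xyz:
    - [-0.0002, 0.0044, 0]
    - [-0.0002, 0.0044, 0]
    - [-0.0002, 0.0044, 0]
    - [-0.0002, 0.0044, 0]
    - [-0.0002, 0.0044, 0]
    - [-0.0002, 0.0044, 0]
    - [-0.0002, 0.0044, 0]
    - [-0.0002, 0.0044, 0]
    - [-0.0002, 0.0044, 0]
    - [-0.0002, 0.0044, 0]
    - [-0.0002, 0.0044, 0]
    - [-0.0002, 0.0044, 0]
    - [0, 0.0013, 0]
    - [0, 0, 0]
    - [0, 0, 0]
  rotation:
    - [0, 0, 0.1]
    - [0, 0, 0.1]
    - [0, 0, 0.1]
    - [0, 0, 0.1]
    - [0, 0, 0.1]
    - [0, 0, 0.1]
    - [0, 0, 0.1]
    - [0, 0, 0.1]
    - [0, 0, 0.1]
    - [0, 0, 0.1]
    - [0, 0, 0.1]
    - [0, 0, 0.1]
    - [0, 0, 0.03]
    - [0, 0, 0]
    - [0, 0, 0]
  jaw: [0.14, 0.14, 0.14, 0.14, 0.14, 0.14, 0.14, 0.14, 0.14, 0.14, 0.14, 0.14, 0.14, 0.14, 0.14]

```text
time_s: 13.75
tool_pos: [0.5926, 0.2606, 0.2428]
tool_rot: [180.0, 0.0, 21.8]
force: [0.4, 0.7, 0.3]
grip_width: 0.012
grasp_force: 0.2
```

Request:
send_rows:
  xyz:
    - [0, 0, 0]
    - [0, 0, 0]
    - [0, 0, 0]
    - [0, 0, 0]
    - [0, 0, 0]
    - [0, 0, 0]
    - [0, 0, 0]
    - [0, 0, 0]
    - [0, 0, -0.01]
    - [0, 0, -0.02]
    - [0, 0, -0.04]
    - [0, 0, -0.04]
    - [-0.04, 0, 0]
    - [-0.04, 0, 0]
    - [-0.04, 0, 0]
    - [-0.04, 0, 0]
    - [-0.04, 0, 0]
    - [0, 0, 0]
    - [0, 0, 0]
  rotation:
    - [0, 0, 0]
    - [0, 0, 0]
    - [0, 0, 0]
    - [0, 0, 0]
    - [0, 0, 0]
    - [0, 0, 0]
    - [0, 0, 0]
    - [0, 0, 0]
    - [0, 0, 0]
    - [0, 0, 0]
    - [0, 0, 0]
    - [0, 0, 0]
    - [0, 0, 0]
    - [0, 0, 0]
    - [0, 0, 0]
    - [0, 0, 0]
    - [0, 0, 0]
    - [0, 0, 0]
    - [0, 0, 0]
  jaw: [0.12, 0.11, 0.11, 0.15, 0.25, 0.35, 0.4, 0.4, 0.4, 0.4, 0.4, 0.4, 0.4, 0.4, 0.4, 0.4, 0.4, 0.4, 0.4]
  newtons: 3

```text
time_s: 15.65
tool_pos: [0.4069, 0.186, 0.354]
tool_rot: [-179.6, -0.2, 21.7]
force: [0.8, 1.0, -0.6]
grip_width: 0.0347
grasp_force: 0.0
```

```bash
python3 pan.py
python3 - <<'E'
from h import *
im=cam('scene')['image']; cv2.imwrite('pics/s4.png',cv2.resize(im[205:340,310:450],None,fx=4,fy=4,interpolation=2))
cv2.imwrite('pics/s4full.png',im)
E
```

```text
scene 69 [311.3, 167.4] [0.4812 0.0057 0.058 ]
side 36 [213.5, 213.5] [ 4.806e-01 -1.000e-04  5.800e-02]
```

View pics/s4.png

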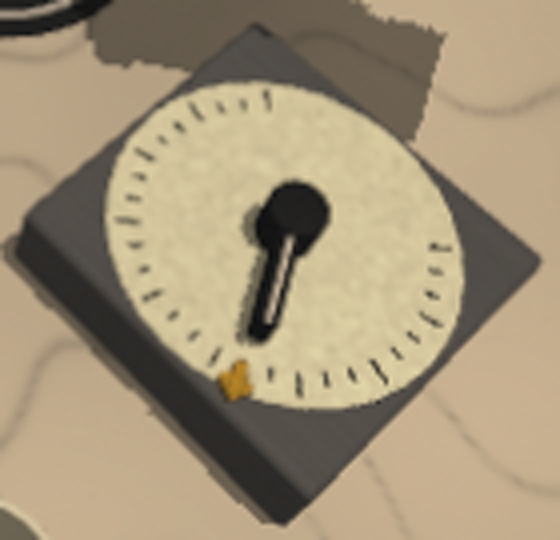

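The crop shows the white line running from (291,240) to (270,322), with the clip at (235,380). I'll compute the angle from that.

Run:
```python
from meas import *
c=cam('scene'); im=cv2.resize(c['image'],None,fx=1,fy=1)
P=px2w(c,[(310+291/4,205+240/4),(310+270/4,205+322/4)],.077)[:,:2]
d=P[1]-P[0]; print('line dir',np.degrees(np.arctan2(d[1],d[0])))
hub=px2w(c,(310+300/4,205+208/4),.081)[0,:2]; ctr=np.array([.5493,.2437]); print('hub',hub)
K=px2w(c,(368.6,299.9),.055)[0,:2]
for q in (hub,ctr):
    print('tip',np.degrees(np.arctan2(*(P[1]-q)[::-1])),np.hypot(*(P[1]-q)),'clip',np.degrees(np.arctan2(*(K-q)[::-1])))
g=cv2.cvtColor(c['image'],cv2.COLOR_BGR2GRAY)
# white line pixels inside the bar
X=np.stack(np.meshgrid(np.arange(512),np.arange(384)),-1).reshape(-1,2)
W=px2w(c,X,.077)[:,:2]-ctr; r=np.hypot(*W.T); a=np.degrees(np.arctan2(W[:,1],W[:,0]))
s=(r>18)&(r<54)&(abs(a-22)<10); gg=g.reshape(-1)[s].astype(float)
for lo in range(18,54,6):
    t=(r[s]>=lo)&(r[s]<lo+6); rows=sorted(zip(a[s][t].round(1),gg[t].astype(int))); print(lo,rows[::2])
for n in ('side',):
    c=cam(n); cv2.imwrite('pics/side4.png',cv2.resize(c['image'][130:220,130:250],None,fx=5,fy=5,interpolation=2))
```

```text
line dir 24.098899026349994
hub [0.55069635 0.24536971]
tip 24.418500793590034 0.055823540207514434 clip 20.772953350435976
tip 25.353529667051372 0.05779293840379349 clip 21.54418138514829
18 []
24 []
30 []
36 []
42 []
48 []
```

View pics/side4.png

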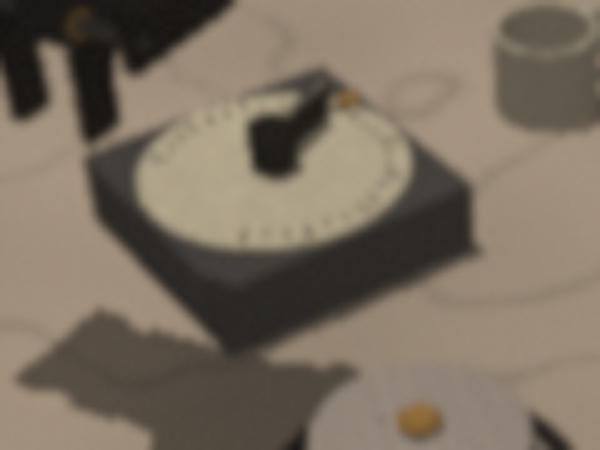

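The side view shows the bar pointing roughly at the clip: hub at (272,140), tip (325,95), clip (347,98). The last script mixed up mm and m, so I'll redo it.

```bash
cat > ang.py <<'E'
from meas import *
c=cam('scene'); g=cv2.cvtColor(c['image'],cv2.COLOR_BGR2GRAY).astype(np.float32); ctr=np.array([.5493,.2437])
hsv=cv2.cvtColor(c['image'],cv2.COLOR_BGR2HSV)
# rectified top views: sample along arcs about the dial axis
def arc(r,z,a0,a1,img,st=.5):
    a=np.arange(a0,a1,st); A=np.radians(a)
    p=w2px(c,np.c_[ctr[0]+r*np.cos(A),ctr[1]+r*np.sin(A),np.full(len(a),z)]).astype(np.float32)
    return a,cv2.remap(img,p[:,0],p[:,1],cv2.INTER_LINEAR)[:,0]
L=[]
for r in np.arange(.026,.055,.003):
    a,v=arc(r,.077,5,45,g); i=v.argmax() if 0 else None
    w=np.where((v<v.max())&(a>14)&(a<36),v,0); 
    # bright line inside dark bar: local maximum flanked by dark
    k=[j for j in range(4,len(v)-4) if v[j]==v[j-3:j+4].max() and min(v[max(0,j-14):j])<60 and min(v[j:j+14])<60]
    L+=[(round(r,3),[(a[j],int(v[j])) for j in k])]
print(*L,sep='\n')
for r in (.0745,.078,.082):
    a,v=arc(r,.057,5,40,hsv[...,1].astype(np.float32)); m=v>120; print('clip',r,a[m].min() if m.any() else 0,a[m].max() if m.any() else 0)
a,v=arc(.072,.0505,-30,100,g,1.)
print('divs',[(a[j],int(v[j])) for j in range(2,len(v)-2) if v[j]==v[j-2:j+3].min() and v[j]<np.median(v)-15])
E
python3 ang.py
```

```text
(np.float64(0.026), [(np.float64(24.5), 160)])
(np.float64(0.029), [(np.float64(25.5), 157)])
(np.float64(0.032), [])
(np.float64(0.035), [(np.float64(25.0), 157)])
(np.float64(0.038), [(np.float64(24.0), 135)])
(np.float64(0.041), [(np.float64(24.0), 166)])
(np.float64(0.044), [(np.float64(25.0), 147)])
(np.float64(0.047), [])
(np.float64(0.05), [(np.float64(24.5), 171)])
(np.float64(0.053), [(np.float64(23.5), 146)])
clip 0.0745 19.0 23.5
clip 0.078 17.5 25.0
clip 0.082 16.5 26.0
divs [(np.float64(-27.0), 171), (np.float64(-17.0), 133), (np.float64(-7.0), 158), (np.float64(3.0), 159), (np.float64(13.0), 109), (np.float64(20.0), 110), (np.float64(32.0), 168), (np.float64(42.0), 106), (np.float64(52.0), 150), (np.float64(62.0), 164), (np.float64(72.0), 115), (np.float64(83.0), 159), (np.float64(92.0), 144)]
```

The pointer is at about 24.5° and the clip at about 21.3°. It's within tolerance but off by 3°, so I'll straddle the bar again and nudge it 3.2° further clockwise.

Request:
send_rows:
  xyz:
    - [0.04, 0, 0]
    - [0.04, 0, 0]
    - [0.04, 0, 0]
    - [0.04, 0, 0]
    - [0.04, 0, 0]
    - [0, 0, 0]
    - [0, 0, 0.04]
    - [0, 0, 0.03]
    - [0, 0, 0.025]
    - [0, 0, 0.015]
    - [0, 0, 0]
    - [0, 0, 0]
    - [0, 0, 0]
    - [0, 0, 0]
    - [0, 0, 0]
    - [0, 0, 0]
    - [0, 0, 0]
    - [0, 0, 0]
  rotation:
    - [0, 0, 0]
    - [0, 0, 0]
    - [0, 0, 0]
    - [0, 0, 0]
    - [0, 0, 0]
    - [0, 0, 0]
    - [0, 0, 0]
    - [0, 0, 0]
    - [0, 0, 0]
    - [0, 0, 0]
    - [0, 0, 0]
    - [0, 0, 0]
    - [0, 0, 0]
    - [0, 0, 0]
    - [0, 0, 0]
    - [0, 0, 0]
    - [0, 0, 0]
    - [0, 0, 0]
  jaw: [0.4, 0.4, 0.4, 0.4, 0.4, 0.4, 0.4, 0.4, 0.4, 0.4, 0.4, 0.35, 0.3, 0.25, 0.2, 0.17, 0.15, 0.14]
  newtons: 3

```text
time_s: 17.75
tool_pos: [0.5865, 0.2579, 0.2426]
tool_rot: [-179.9, 0.1, 21.6]
force: [0.1, -0.2, 0.2]
grip_width: 0.0133
grasp_force: 0.0
```

Request:
send_rows:
  xyz:
    - [0, 0, 0]
    - [0, 0.0012, 0]
    - [0, 0.0013, 0]
    - [0, 0, 0]
    - [0, 0, 0]
    - [0, 0, 0]
    - [0, 0, 0]
    - [0, 0, 0]
    - [0, 0, 0]
    - [0, 0, -0.01]
    - [0, 0, -0.02]
    - [0, 0, -0.04]
    - [0, 0, -0.04]
    - [-0.04, 0, 0]
    - [-0.04, 0, 0]
    - [-0.04, 0, 0]
    - [-0.04, 0, 0]
    - [-0.04, 0, 0]
    - [0, 0, 0]
  rotation:
    - [0, 0, 0]
    - [0, 0, 0.028]
    - [0, 0, 0.028]
    - [0, 0, 0]
    - [0, 0, 0]
    - [0, 0, 0]
    - [0, 0, 0]
    - [0, 0, 0]
    - [0, 0, 0]
    - [0, 0, 0]
    - [0, 0, 0]
    - [0, 0, 0]
    - [0, 0, 0]
    - [0, 0, 0]
    - [0, 0, 0]
    - [0, 0, 0]
    - [0, 0, 0]
    - [0, 0, 0]
    - [0, 0, 0]
  jaw: [0.14, 0.14, 0.14, 0.14, 0.14, 0.2, 0.3, 0.4, 0.4, 0.4, 0.4, 0.4, 0.4, 0.4, 0.4, 0.4, 0.4, 0.4, 0.4]

```text
time_s: 19.65
tool_pos: [0.4115, 0.1949, 0.3551]
tool_rot: [-178.9, 0.7, 18.4]
force: [0.4, 0.3, 0.5]
grip_width: 0.0348
grasp_force: 0.0
```

```bash
python3 ang.py; python3 pan.py
python3 - <<'E'
from h import *
cv2.imwrite('pics/s5.png',cam('scene')['image'])
E
```

```text
(np.float64(0.026), [(np.float64(22.5), 135)])
(np.float64(0.029), [(np.float64(22.5), 160)])
(np.float64(0.032), [(np.float64(22.5), 133)])
(np.float64(0.035), [])
(np.float64(0.038), [(np.float64(23.0), 155)])
(np.float64(0.041), [])
(np.float64(0.044), [(np.float64(22.5), 157)])
(np.float64(0.047), [])
(np.float64(0.05), [(np.float64(22.5), 161)])
(np.float64(0.053), [])
clip 0.0745 19.0 23.5
clip 0.078 17.5 25.0
clip 0.082 16.5 26.0
divs [(np.float64(-27.0), 171), (np.float64(-17.0), 133), (np.float64(-7.0), 158), (np.float64(3.0), 158), (np.float64(13.0), 108), (np.float64(20.0), 109), (np.float64(32.0), 168), (np.float64(42.0), 106), (np.float64(52.0), 150), (np.float64(62.0), 163), (np.float64(72.0), 114), (np.float64(83.0), 159), (np.float64(92.0), 143)]
scene 69 [311.3, 167.4] [0.4812 0.0057 0.058 ]
side 35 [213.5, 213.6] [ 4.804e-01 -4.000e-04  5.800e-02]
```

View pics/s5.png

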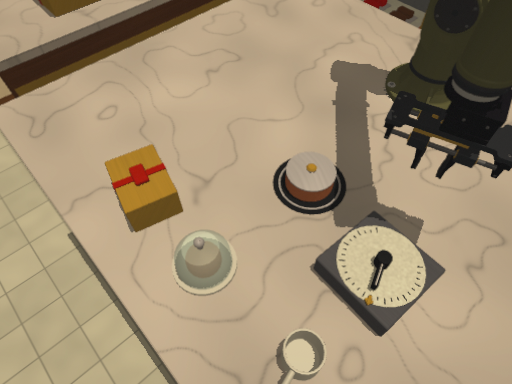

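The scene view shows the pan inside the ring at (311,175) and the pointer aimed at the clip (370,299), about 1° off. The dome, box and mug haven't moved, and the arm is clear. Handing in.

```bash
python3 -c "
from cell import env
print(env.sign_off())"
```

```text
the job is handed in; nothing more can be done
None
```

The job is handed in at about 20 s of the 64 s allowed: the pan stands inside the steel ring, the pointer measures about 1° from the clip (limit 4.9°), the dome, box and mug were not touched, and sign-off returned no verdict.

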